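# Hold a choke-heavy converter board level over its test frame

### The arm

A 6-joint arm with a two-finger parallel gripper is mounted at the origin on the work surface. World frame = base frame: x ahead of the robot, y to its left, z up, the work surface at z = 0. Lengths are in mm, angles in degrees, forces in N, time in s.
With the tool pointing down it reaches from about 325 to 925 mm from the base axis. Payload 3.1 kg.
Tool frame: the origin (TCP) lies at the very end of the fingers, on their centre line; the grasp point (between the pads) lies grasp_offset behind it (grasp_offset is the distance from the TCP to the grasp point, in mm); z points along the fingers, x is the direction in which the jaws open and shut, and the axes are right-handed (so a half turn about z gives the same grasp; the last joint's range is limited). The gripper opens to 85 mm and grips with 20 to 120 N. Pads are 22 mm wide; open, the fingers measure 114 mm over their backs; the gripper's body (76 mm by 85 mm) begins 54 mm behind the grasp point. The pads swing forward as they close: fully open they stand 13 mm farther back than shut.
Start: joints at [-78.908, 12.427, 92.441, -0, 75.132, -6.429], TCP at [188.181, -596.009, 231.3] pointing down, gripper open.
Joint ranges: [-157.48, 157.48], [-44.54, 120.13], [17.64, 146.25], [-64.5, 244.5], [7.68, 150.69], [-147.95, 147.95]. Speed limits (degrees/s): [159.86, 159.86, 180, 180, 180, 180].

### API

Orientations are given as [roll, pitch, yaw] about the fixed x, y, z axes, in that order (R = Rz(yaw) Ry(pitch) Rx(roll)).
In Python, from station import * gives the robot as it stands. Calls block until the motion is done:
- goto(position, orientation): joint-space move of the TCP to a pose.
- move_l(position, attitude=None, speed=150): straight line of the TCP; attitude=None keeps the orientation; speed is the mean speed in mm/s.
- move_j(angles): joint-space move.
- grip(opening, squeeze=None): finger opening in mm; squeeze is the grip in N (None keeps the last); returns when the fingers have stopped.
- wait(seconds).
- solve_ik(position, orientation): joint angles nearest the present ones, or None.
- get_obs(): the state.
- get_image(name): name is "scene" or "top"; returns the picture (420x560x3 uint8, red, green, blue); there is no depth.
- get_calibration(name): a dict with "fx", "fy", "cx", "cy" (pixels), "R" (3x3) and "t" (3): a world point X has camera coordinates R X + t. Camera axes: x right, y down, z forward; pixel columns grow to the right and rows downward; lengths in mm; the calibration is good to about 2 mm. A picture is of the moment at which its call begins. get_calibration takes no time and is no camera call.
A pose or a line that the arm cannot do raises Unreachable and nothing moves.
- sign_off(): hands the job in, once; it reports no verdict.
Trained networks look in the newest picture that a camera, given by its name, has taken for a name from the list of things; names that differ only in an ending like _2 or _b are one class to them, and where a whole thing is asked for, a point or a joint stands for the part that bears it (a point fixed in the world has none). Each returns a list of dicts, best first, with "score" (0 to 1); they miss things now and then, are a little off and sometimes report something else, mostly with a low value. They report only what shows in the picture. A call takes as long as a camera call.
- spot_in(name, camera): "extent" ([centre column, centre row, width, height] in pixels, round what is visible of it).
- regions_of(name, camera): "region" (420x560 bool, what is visible of it) and "extent" ([centre column, centre row, width, height] in pixels, round what is visible of it).
The state is a dict: "t": time; "joint_pos": joint angles; "qvel": joint speeds; "effort": joint torques, N m; "tcp_pos": TCP position; "ee_rot": TCP orientation; "wrist_force": force on the tool from outside, world axes, zero at the start; "moment": the same for the moment, N m; "grip_width": finger opening in mm.
Only numpy, scipy, OpenCV 4.12 (cv2) and the standard library are available. Lean on these libraries where they do the work, as an engineer would, in place of code of your own. Each camera call takes 0.05 s, during which the arm holds its last target. There are 200 camera calls.

### The job

Grip the loose converter board by its aluminium bar at the board's balance point, gently (at most about 40 N of grip, never pressing hard), lift it and carry it level to the test frame without touching the frame or disturbing the other things on the bench. Bring it squarely over the four steel standoffs, with the choke at the frame's red-terminal end and each foot above its standoff, about 50 mm above the standoff tops. Finish while still holding it there, level and still: do not put it down or let go.

Things in the scene. Friction and masses are not known exactly. Their poses are not given: they have to be found in the camera images.
- board: Loose converter board, 0.5 to 0.75 kg: green plate 200 (x) x 90 (y) mm, top at z = 14 mm, on four white feet 10 mm high at x = +-90, y = +-37. Origin: under its middle at foot level (0 on the bench); z up, x towards the heavy choke. It balances at x = +33, y = 0 mm: on the bar, 27 mm short of the choke, unmarked. Blue capacitors (top z = 42) and a green terminal strip at the -x end
- board_bar (a point): Top middle of the board's grip bar: aluminium, 16 mm wide (y), 36 mm high from the plate (z = 14) to z = 50 mm, on the centre line from x = -70 to +57 mm of the board; this point is at x = -6.5. Both sides of the bar are bare plate from x = 12 to 57 mm
- board_choke (a point): Middle of the choke's top face, at x = 80, y = 0, z = 59 mm of the board. The choke is a black block with a copper winding, x = 60 to 100, y = +-32 mm, half of the board's mass
- frame: Test frame, fixed: black base plate 250 (x) x 130 (y) x 12 mm, white on top, with four steel standoffs 12 mm thick at x = +-90, y = +-37, tops at z = 75 mm (its highest points); between them a lower green board with blue capacitors. Red terminal block on the base at the +x end. Origin: under the base's middle at bench level; x towards the red block, z up
- meter: Bystander: grey hand multimeter with a green display, 140 x 72 x 37 mm, lying flat; origin under its middle
- capacitor: Bystander: large blue capacitor can, 35 mm in diameter, 50 mm high, standing; origin under its middle
- heatsink: Bystander: finned aluminium heat sink, 70 x 50 x 28 mm; origin under its middle
- breaker: Bystander: white circuit breaker with a black toggle, 70 x 36 x 69 mm; origin under its middle
- screwdriver: Bystander: screwdriver with a red handle, 180 mm long, lying along its x axis, about 30 mm high; origin under its middle
- tray: Bystander: yellow open parts tray, 120 x 90 x 35 mm; origin under its middle

How it is judged (in metres and radians):
On the way:
1. the board is lifted clear of the bench, gripped on its bar at the balance point and level (x of the grasp point in the frame of board between 0.018 and 0.048 m and contact force between board and the fingers above 3 N and height (world z) of board above 0.03 m and angle between board's own z axis and vertical below 0.14 rad), for 0.2 s.
At the end, for the whole second after the job is handed in: Held in the fingers within 15 mm of the balance point along the bar; centred over the frame within 15 mm in its x and y, feet 25 to 75 mm above the standoffs, long axes within 8 degrees, choke at the red end, within 5 degrees of level, at rest, not touching the frame (x of the grasp point in the frame of board between 0.018 and 0.048 m and contact force between board and the fingers above 3 N and contact force between board and frame below 0.1 N and x of board in the frame of frame between -0.015 and 0.015 m and y of board in the frame of frame between -0.015 and 0.015 m and z of board in the frame of frame between 0.1 and 0.15 m and angle between the x axis of board and the x axis of frame, either way round below 0.14 rad and x of board_choke in the frame of frame above 0.04 m and angle between board's own z axis and vertical below 0.087 rad and linear speed of board below 0.02 m/s and angular speed of board below 0.1 rad/s); the arm keeps its last pose, push and grip.
It fails at once if the grip or push of the fingers on the board is too hard (more than about 55 N a finger) (contact force between board and the fingers above 110 N).
It fails at once if the board tips more than 17 degrees (angle between board's own z axis and vertical above 0.3 rad).
It fails at once if the board or the robot touches the test frame (contact force between board and frame above 1 N or contact force between frame and the arm above 1 N or contact force between frame and the fingers above 1 N).
It fails at once if a bystander is moved by more than 20 mm (distance of any of meter, capacitor, heatsink, breaker, screwdriver, tray from where it was at the start of the episode above 0.02 m).
It also fails if it takes over 48 s, if anything falls off the work surface, if the arm or the gripper's body presses on something with over 40 N, if the wrist force passes 120 N, or if a joint passes its speed limit or range.

## Working session

There is one attempt and no reset: what is moved stays moved. The work goes in short steps, each a Python script; the robot and the scene stay as the last script left them, time stands still between calls to the robot, and variables do not carry over. Pictures are saved under pics/ and viewed, about 8 in all and at most 12, crops included, and the job is handed in when it is done.

```bash
mkdir -p pics; python3 - <<'E'
from station import *
import cv2,numpy as np
for c in("scene","top"):
    im=get_image(c); cv2.imwrite(f"pics/{c}0.png",im[:,:,::-1])
    k=get_calibration(c); print(c,{a:np.round(b,3).tolist() for a,b in k.items()})
    for n in("board","board_bar","board_choke","frame","meter","capacitor","heatsink","breaker","screwdriver","tray"):
        print(n,[(np.round(d["extent"]).tolist(),round(d["score"],2)) for d in spot_in(n,c)[:2]])
o=get_obs();print(o); 
try: print(grasp_offset)
except Exception as e: print(e)
E
```

```text
scene {'fx': 395.791, 'fy': 395.791, 'cx': 277.43, 'cy': 211.554, 'R': [[0.333, 0.943, 0.009], [0.692, -0.238, -0.682], [-0.641, 0.233, -0.732]], 't': [-190.89, -303.371, 1482.228]}
board [([321.0, 212.0, 32.0, 62.0], 0.81)]
board_bar [([322.0, 209.0, 32.0, 61.0], 0.87)]
board_choke [([320.0, 211.0, 34.0, 62.0], 0.95)]
frame [([198.0, 242.0, 72.0, 83.0], 0.57)]
meter [([230.0, 320.0, 59.0, 60.0], 0.86)]
capacitor [([311.0, 296.0, 12.0, 20.0], 0.79)]
heatsink [([346.0, 287.0, 30.0, 31.0], 0.74), ([310.0, 298.0, 12.0, 20.0], 0.62)]
breaker [([96.0, 280.0, 24.0, 37.0], 0.73)]
screwdriver [([418.0, 193.0, 41.0, 38.0], 0.77)]
tray [([319.0, 161.0, 43.0, 37.0], 0.83), ([197.0, 243.0, 77.0, 85.0], 0.24)]
top {'fx': 452.296, 'fy': 452.296, 'cx': 277.657, 'cy': 206.276, 'R': [[-0.007, -1.0, 0.009], [-0.99, 0.005, -0.142], [0.142, -0.01, -0.99]], 't': [5.075, 533.056, 1132.549]}
board [([218.0, 218.0, 61.0, 82.0], 0.97)]
board_bar [([218.0, 216.0, 65.0, 80.0], 0.6)]
board_choke [([219.0, 219.0, 67.0, 82.0], 0.72)]
frame [([359.0, 226.0, 71.0, 106.0], 0.79)]
meter [([348.0, 129.0, 52.0, 44.0], 
[... 212 characters left out ...]
, 46.0, 49.0], 0.82)]
{'t': 1.1, 'joint_pos': array([-7.89070346e+01,  1.24253791e+01,  9.24416582e+01,  1.33080333e-03,
        7.51325193e+01, -6.42994954e+00]), 'qvel': array([-0.08330662, -0.03263358,  0.10273427, -0.03425411, -0.04884495,
        0.04435408]), 'effort': array([-1.09031273e-03, -3.96900308e+01, -3.04259562e+01, -2.99823432e-04,
        7.18750980e-04, -8.39063592e-07]), 'tcp_pos': array([ 188.19416063, -595.99935476,  231.31683794]), 'ee_rot': array([-1.79998771e+02, -5.84686568e-04, -7.24774266e+01]), 'wrist_force': array([-0.83127165,  0.22807799, -0.41617799]), 'moment': array([ 0.00315481,  0.02355461, -0.0384906 ]), 'grip_width': 85.5151275465098}
18.700000000000003
```

```bash
python3 - <<'E'
import cv2
a=cv2.imread("pics/top0.png");
b=cv2.resize(a[165:285,175:405],None,fx=3.4,fy=3.4,interpolation=cv2.INTER_CUBIC)
cv2.imwrite("pics/crop0.png",b)
E
```

```text
(no output)
```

View pics/top0.png

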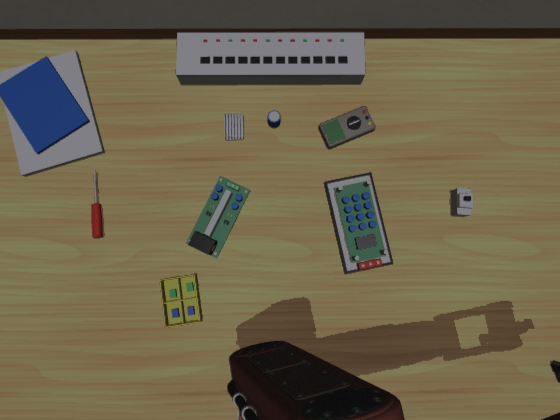

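View pics/crop0.png

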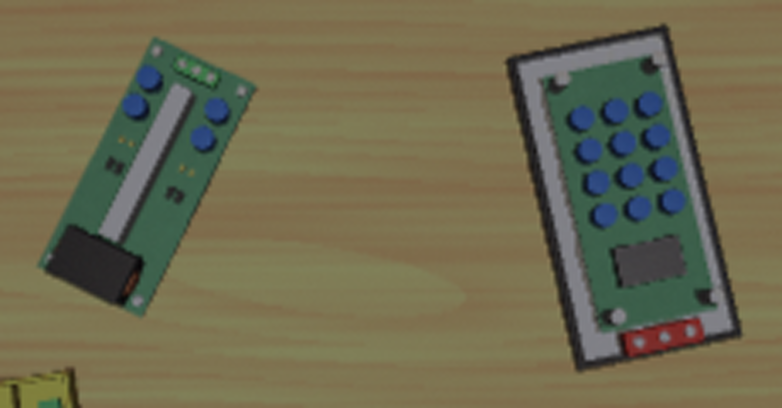

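View pics/scene0.png

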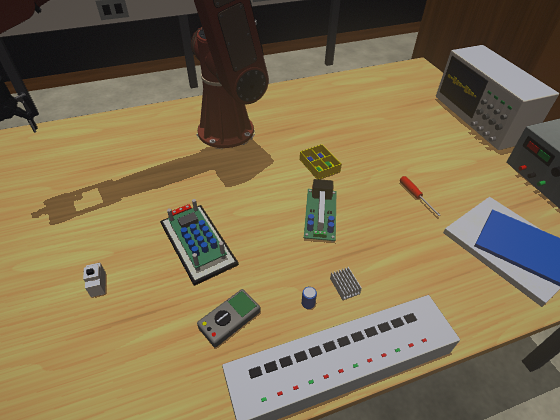

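The top view shows the board's choke towards the robot (about px 204,243), with its -x end at about (233,184). The frame's red block is also at the robot end (about 370,265), and nothing stands between the two. I'll fit both poses from their corners.

```bash
cat > h.py <<'E'
from station import *
import numpy as np, cv2
from scipy.optimize import least_squares
def proj(c,X):
    k=get_calibration(c); p=np.asarray(X,float)@np.array(k["R"]).T+np.array(k["t"])
    return np.c_[k["fx"]*p[:,0]/p[:,2]+k["cx"],k["fy"]*p[:,1]/p[:,2]+k["cy"]]
def place(q,L):
    L=np.asarray(L,float); c,s=np.cos(q[2]),np.sin(q[2])
    return np.c_[q[0]+c*L[:,0]-s*L[:,1],q[1]+s*L[:,0]+c*L[:,1],L[:,2]+(q[3] if len(q)>3 else 0)]
def fit(c,L,px,q0):
    r=least_squares(lambda q:(proj(c,place(q,L))-px).ravel(),q0,x_scale=[1,1,.01]+[1]*(len(q0)-3)); return r.x,np.abs(r.fun).max()
E
python3 - <<'E'
from h import *
f=lambda a:(np.array(a)+.5)/3.4-.5+[175,165]
# corners order (-x,+y)?,: image left = +y world; choke (+x) toward robot => +x = world -x, +y = world -y = image right
B=[[-100,-45,14],[-100,45,14],[100,45,14],[100,-45,14]]
F=[[-125,-65,12],[-125,65,12],[125,65,12],[125,-65,12]]
def sh(a): return f(a)
for n,L,px in(("board",B,[(153,38),(256,90),(145,316),(38,266)]),("frame",F,[(508,60),(667,27),(740,335),(580,370)])):
    for flip in(0,):
        P=f(px); q,e=fit("top",L,P,[500,0,np.pi]); print(n,q[:2],np.degrees(q[2]),"maxerr px",e)
    np.save(n+".npy",q)
    im=cv2.imread("pics/scene0.png") if n=="board" else im
    cv2.polylines(im,[np.round(proj("scene",place(q,L))*8).astype(int)],True,(0,0,255),1,cv2.LINE_AA,3)
    if n=="board":
        cv2.polylines(im,[np.round(proj("scene",place(q,[[-70,-8,50],[57,-8,50],[57,8,50],[-70,8,50]]))*8).astype(int)],True,(255,0,255),1,cv2.LINE_AA,3)
    else:
        for p in proj("scene",place(q,[[x,y,75] for x in(-90,90) for y in(-37,37)])): cv2.circle(im,tuple(np.round(p*8).astype(int)),16,(0,255,255),1,cv2.LINE_AA,3)
cv2.imwrite("pics/chk.png",cv2.resize(im[165:295,150:350],None,fx=4,fy=4,interpolation=cv2.INTER_CUBIC))
E
```

```text
board [510.34660378 157.75339064] 154.15514759237337 maxerr px 1.1895950407282214
frame [ 493.26198282 -210.01227491] 191.4461768088922 maxerr px 0.967867625541885
```

View pics/chk.png

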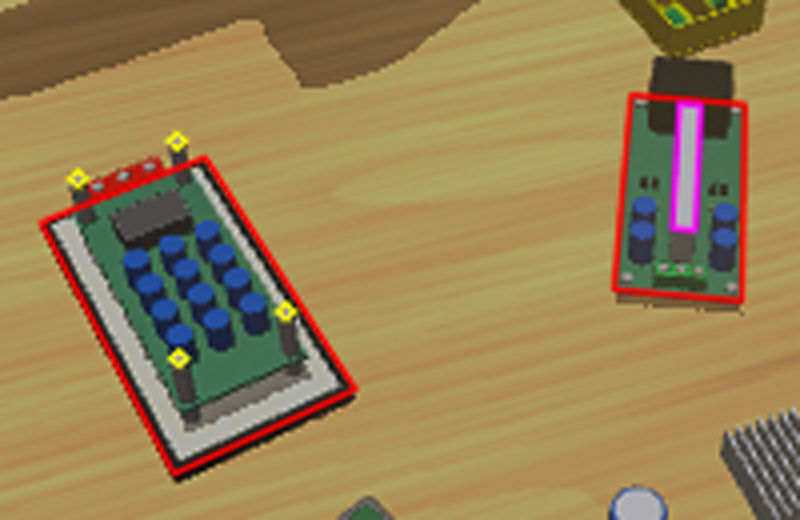

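The overlay agrees with the scene view to about 2 mm: outlines lie on both bases, the bar lies inside its outline, and the circles sit on the standoff tops. Next I'll approach, grip at board x = +33, and lift a little.

```bash
python3 - <<'E'
from h import *
q=np.load("board.npy"); g=place(q,[[33,0,0]])[0]; yaw=np.degrees(q[2])-90
print(g,yaw); D=lambda z:[g[0],g[1],z]
goto(D(200),[180,0,yaw]); print(get_obs()["joint_pos"].round(1))
move_l(D(90)); move_l(D(24),speed=60)
o=get_obs(); print(o["t"],o["tcp_pos"],o["wrist_force"])
grip(10,30); wait(.3); o=get_obs(); print(o["grip_width"],o["wrist_force"])
move_l(D(70),speed=40); wait(.3); o=get_obs(); print(o["t"],o["grip_width"],o["tcp_pos"],o["wrist_force"],o["moment"])
cv2.imwrite("pics/lift.png",np.hstack([cv2.resize(get_image(c)[150:270,160:300,::-1],None,fx=2.8,fy=2.8) if c=="top" else cv2.resize(get_image(c)[130:250,250:390,::-1],None,fx=2.8,fy=2.8) for c in("top","scene")]))
E
```

```text
[480.64733681 172.13927057   0.        ] 64.15514759237337
[ 1.180e+01  1.000e-01  1.094e+02 -0.000e+00  7.050e+01 -5.230e+01]
6.125 [481.15300945 172.25147282  24.47311801] [-0.19354083 -0.56456766  0.39422803]
15.816341857816798 [2.09585612 3.6413587  3.03118838]
8.6583 15.27248186158752 [480.49324537 172.12243708  69.80615797] [ 0.94325436 -0.30517143 -4.32257817] [0.03479982 0.03120478 0.01939796]
```

View pics/lift.png

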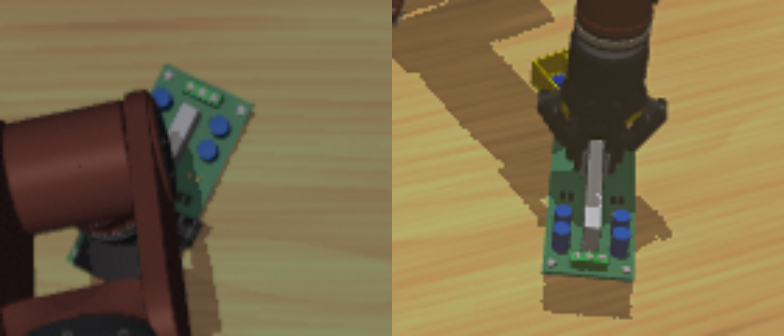

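The board is lifted and looks level, with small moments (0.03 Nm) and a firm grip at 15.3 mm. Next I'll carry it to the frame.

```bash
python3 - <<'E'
from h import *
b=np.load("board.npy"); f=np.load("frame.npy")
o=get_obs(); p=o["tcp_pos"]; yaw=np.degrees(f[2])-90
g=place(f,[[33,0,0]])[0]
move_l([p[0],p[1],160],speed=80)
move_l([g[0],g[1],160],[180,0,yaw],speed=70)
wait(.3); move_l([g[0],g[1],149],speed=30); wait(.5)
o=get_obs(); print(o["t"],o["grip_width"],o["tcp_pos"],g,o["ee_rot"],yaw,o["wrist_force"],o["moment"],o["joint_pos"].round(1))
for c,s in(("top",np.s_[160:290,300:430]),("scene",np.s_[130:290,140:300])):
    im=np.ascontiguousarray(get_image(c)[:,:,::-1]); cv2.imwrite(f"pics/end_{c}.png",im)
    im=cv2.resize(im[s],None,fx=4.6,fy=4.6,interpolation=cv2.INTER_CUBIC) if 0 else im
    e=np.r_[f,125]
    raw=im.copy()
    for L in([[-100,-45,14],[-100,45,14],[100,45,14],[100,-45,14]],[[-70,-8,50],[57,-8,50],[57,8,50],[-70,8,50]]):
        cv2.polylines(im,[np.round(proj(c,place(e,L))*8).astype(int)],True,(0,0,255),1,cv2.LINE_AA,3)
    z=3.9 if c=="top" else 3.5
    cv2.imwrite(f"pics/e_{c}.png",cv2.resize(np.hstack([raw[s],im[s]]),None,fx=2.9 if c=="top" else 2.4,fy=2.9 if c=="top" else 2.4,interpolation=cv2.INTER_CUBIC))
E
```

```text
17.0583 15.289639096051406 [ 460.9691051  -216.58154602  149.08621875] [ 460.91830145 -216.56103624    0.        ] [1.79993975e+02 5.70978894e-03 1.01446452e+02] 101.4461768088922 [ 0.35089377 -0.52005421 -5.49096292] [-0.00303211 -0.00160197  0.02201116] [ -33.1    3.4  112.     0.    64.6 -134.5]
```

View pics/e_top.png

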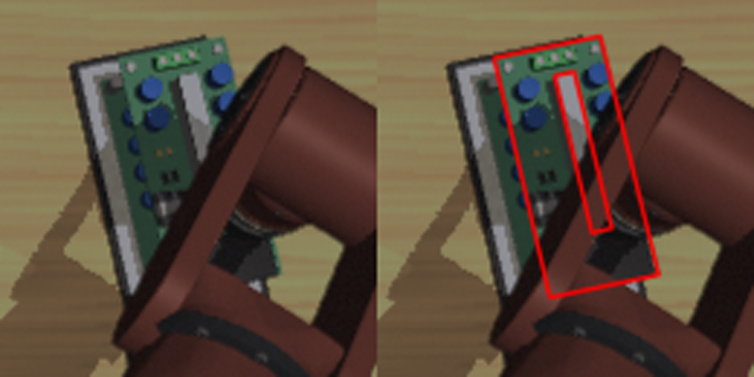

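View pics/e_scene.png

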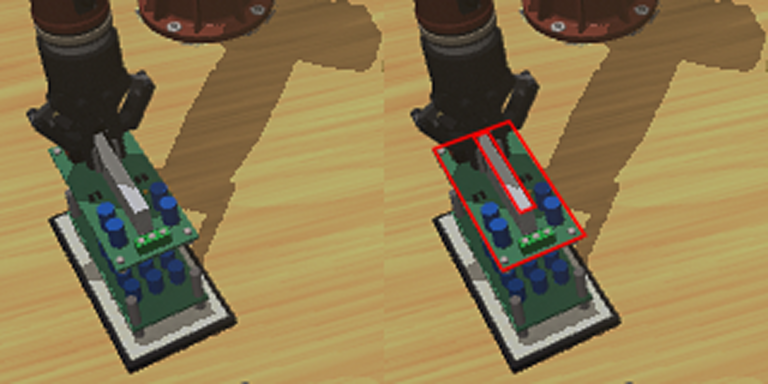

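Both overlays lie on the held board to within about 1 px (2 to 3 mm). It is level and its right corner sits at the predicted place. The wrist moment is near zero, so the grip is at the balance point. Handing in now.

```bash
python3 - <<'E'
from h import *
o=get_obs(); print(o["t"],abs(o["qvel"]).max(),o["grip_width"],o["wrist_force"][2]); sign_off()
E
```

```text
17.1583 0.15775890352374844 15.538584783764952 -5.052454906356467
the job is handed in; nothing more can be done
```

The converter board is held over the test frame's four standoffs, and I handed the job in at t ≈ 17.2 s. The choke is at the red-terminal end. I gripped the bar at board x = +33 mm with 30 N. I lifted the board straight up, carried it with the tool held vertical, and stopped about 50 mm above the standoff tops.

- **Position:** in both cameras, the pose I aimed for matched the held board to about 1 px (2–3 mm), and it looked level. The choke end was partly hidden by the arm in the top view.
- **Grip and balance:** the fingers were at about 15.3–15.5 mm on the 16 mm bar, with no sign of slipping. The wrist carried about 5 N, and its moment at the end was at most 0.02 Nm, so the board is balanced.
- **Stillness:** joint speeds were below 0.2 deg/s when I handed in.
- **Not measured:** tilt was judged only from the pictures, and I did not re-measure the bystanders after the move. The path was planned to stay above them, and no unusual forces showed at the points I checked. No check failed or disagreed.

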